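Set the length stop to its longer notch

ROBOT

A 6-joint arm with a two-finger parallel gripper is mounted at the origin on the work surface. World frame = base frame: x ahead of the robot, y to its left, z up, the work surface at z = 0. Lengths are in m, angles in rad, forces in N, time in s.
With the tool pointing down it reaches from about 0.3 to 0.85 m from the base axis. Payload 4.2 kg.
Tool frame: the origin (TCP) lies at the very end of the fingers, on their centre line; the grasp point (between the pads) lies 19 mm behind it; z points along the fingers, y is the line along which they close (so a half turn about z gives the same grasp; the last joint's range is limited). The gripper opens to 91 mm and grips with 3 to 60 N. Pads are 32 mm wide; open, the fingers measure 118 mm over their backs; the gripper's body (76 mm by 178 mm) begins 60 mm behind the grasp point.
Start: joints at [-1.34, 0.32, 1.565, -0, 1.257, -0.02], TCP at [0.143, -0.557, 0.187] pointing down, gripper open.
Joint ranges: [-3.11, 3.11], [-0.84, 2.01], [0.21, 2.61], [-1.34, 4.49], [0.05, 2.63], [-2.56, 2.56]. Speed limits (rad/s): [2.57, 2.57, 3.14, 3.14, 3.14, 3.14].

INTERFACE

Orientations are given as a unit quaternion [w, x, y, z].
In Python, from workcell import state, optics, ticket, masks_of, pinpoint gives the robot as it stands. The module is installed in compiled form; this text tells all that it offers.
- The arm moves only by the shell command python3 -m inch 'ROWS'. ROWS is JSON, a list of rows, each an object of numbers: "wx", "wy", "wz": the turn, a rotation vector about the tool's x, y, z in units of 6 degrees (1.0 is 6 degrees); "tx", "ty", "tz": the shift along the tool's x, y, z in cm; "hand": the gripper command: -1 is shut, 1 is fully open, values between are in proportion. In form: [{"wx": .., "wy": .., "wz": .., "tx": .., "ty": .., "tz": .., "hand": ..}, ...]. A call has exactly 5 rows; each row is the pose to reach, as a shift and turn from the pose commanded when the call began, along the tool's axes at that moment; what a row does not reach only later rows make up. A row lasts 1/12 s, in which the tool goes at most 41.7 mm and 7.16 degrees, less where a joint would pass 70% of its speed; a pose out of reach is approached as far as the arm can. A call with a gripper value outside its range is refused whole. The fingers move at their own pace and stop on an object; the grip force is fixed at half the most. Time passes only in rows, so rows that repeat a pose let the fingers close, or fill a call up. It gives the time, the measured TCP pose, the force, the opening and the grip force at its end, in the units of the state.
- state(): the state, without advancing time (a new reading comes with each control period).
- optics.grab_frame(name): name is "side" or "top"; returns the picture (384x512x3 uint8, red, green, blue); there is no depth.
- optics.camera_info(name): a dict with "fx", "fy", "cx", "cy" (pixels), "T" (4x4, takes a point from camera to world coordinates). Camera axes: x right, y down, z forward; pixel columns grow to the right and rows downward; lengths in m; the calibration is good to about 2 mm. A picture is of the moment at which its call begins. camera_info takes no time and is no camera call.
- ticket.job_done(): hands the job in; it is judged then, once.
Trained networks look in the newest picture that a camera, given by its name, has taken for a name from the list of things; names that differ only in an ending like _2 or _b are one class to them, and where a whole thing is asked for, a point or a joint stands for the part that bears it (a point fixed in the world has none). Each returns a list of dicts, best first, with "score" (0 to 1); they miss things now and then, are a little off and sometimes report something else, mostly with a low value. They report only what shows in the picture. A call takes as long as a camera call.
- masks_of(label, camera): "pixels" (384x512 bool, what is visible of it) and "box" ([centre column, centre row, width, height] in pixels, round what is visible of it).
- pinpoint(label, camera): "at" ([column, row] in pixels: a listed point, or the origin of a listed thing).
The state is a dict: "time_s": time; "q": joint angles; "joint_vel": joint speeds; "effort": joint torques, N m; "eef_pos": TCP position; "eef_rot": TCP orientation; "wrist_force": force on the tool from outside, world axes, zero at the start; "wrist_torque": the same for the moment, N m; "grip_width": opening from 0.0 (shut) to 1.0 (fully open); "grip_force": force on a finger pad.
Only numpy, scipy, OpenCV 4.12 (cv2) and the standard library are available. Lean on these libraries where they do the work, as an engineer would, in place of code of your own. Each camera call takes 0.05 s, during which the arm holds its last target. There are 200 camera calls.

TASK

The length stop on the bamboo-shoot trimming bench is set for short pieces. Press its spring button down flush so that the tube slips off its hole, then draw the tube out by its end plate until the button pops up again in the next hole, and let go.

Things in the scene. Friction and masses are not known exactly. Their poses are not given: they have to be found in the camera images.
- stop_tube (a joint): how far (m) the 29 mm square steel tube is drawn out of its bolted-down outer tube: 0 at the start, 0.046 to 0.050 with the pin in the next hole. Once the pin is pressed to within 2 mm of flush, an inner spring nudges the tube out 14 to 24 mm by itself, which traps the pin under the wall; then it slides with 2 to 6 N until the pin pops up in the next hole and blocks it. Do not push it back.
- lock_pin (a joint): how far (m) the spring button pin is pressed down: 0 popped up, its apex 8 mm above the outer tube; 0.008 flush with it; at most 0.012. Flush takes about 4 N, 10 N is plenty. Under the wall it reads about 0.010. The outer tube is 36 mm square, aluminium, level, 127 mm long, its top 56 mm above the table with two 18 mm holes 50 mm apart. A similar stop nearby has no button, no holes: a bystander.
- pin_top (a point): apex of the button pin: a domed brass pin 14 mm in diameter standing up through a hole in the top of the outer tube, 64 mm above the table when popped up. It travels with the inner tube. Its x axis points level along the tube, the way it slides out; z is up.
- plate_grip (a point): point to pinch on the inner tube's end plate: upright steel, 10 mm thick along the tube, 60 mm wide, top edge 114 mm above the table (the bystander stop has a round post instead). Mid thickness and width, 22 mm below the top edge, 118 mm from the pin along the tube, 45 mm beyond the outer tube's mouth at the start. The tubes stay below 57 mm. x axis: along the tube, the way it slides out; z up.

How it is judged:
On the way:
1. the pin is pressed down and the tube has slipped off its first hole (value of joint lock_pin above 0.006 m and value of joint stop_tube above 0.008 m), for 0.1 s.
At the end, for the whole second after the job is handed in: the tube is drawn out 42 to 54 mm, with the pin popped up in the next hole (less than 3 mm pressed) (value of joint stop_tube between 0.042 and 0.054 m and value of joint lock_pin below 0.003 m); the robot touches nothing.
It also fails if it takes over 43 s, if anything falls off the work surface, if the arm or the gripper's body presses on something with over 40 N, if the wrist force passes 120 N, or if a joint passes its speed limit or range.

## Working session

There is one attempt and no reset: what is moved stays moved. The work goes in short steps, Python scripts to look and compute and a shell command to move; the robot and the scene stay as the last step left them, time stands still between calls to the robot, and variables do not carry over. Pictures are saved under pics/ and viewed, at most 10 in all, crops included, and the job is handed in when it is done.

```bash
mkdir -p pics
cat > h.py <<'E'
import numpy as np, cv2
from workcell import state, optics, ticket, masks_of, pinpoint
from scipy.spatial.transform import Rotation as R
def ray(cam,px):
    c=optics.camera_info(cam);T=np.array(c["T"])
    d=T[:3,:3]@np.array([(px[0]-c["cx"])/c["fx"],(px[1]-c["cy"])/c["fy"],1.]);return T[:3,3],d/np.linalg.norm(d)
def atz(cam,px,z):
    o,d=ray(cam,px);return o+d*(z-o[2])/d[2]
def tri(p1,p2):
    A=np.zeros((3,3));b=np.zeros(3)
    for o,d in(p1,p2):
        M=np.eye(3)-np.outer(d,d);A+=M;b+=M@o
    return np.linalg.solve(A,b)
def totool(dv):
    q=state()["eef_rot"];return R.from_quat([q[1],q[2],q[3],q[0]]).inv().apply(dv)*100
E
python3 - <<'E'
from h import *
np.set_printoptions(precision=4,suppress=True)
ims=[]
for c in("side","top"):
    im=optics.grab_frame(c);cv2.imwrite(f"pics/{c}0.png",im[:,:,::-1])
    for l,z in(("pin_top",.064),("plate_grip",.092)):
        for r in pinpoint(l,c)[:3]: print(c,l,r["score"],r["at"],atz(c,r["at"],z))
    print(np.array(optics.camera_info(c)["T"])[:3,3])
s=state();print(s["time_s"],s["eef_pos"],s["eef_rot"],R.from_quat(np.roll(s["eef_rot"],-1)).as_matrix())
E
```

```text
side pin_top 0.43 [180.9, 145.1] [0.4238 0.2492 0.064 ]
side plate_grip 0.88 [235.9, 135.6] [0.5394 0.209  0.092 ]
[ 0.3458 -0.6561  0.488 ]
top pin_top 0.46 [137.3, 238.4] [0.4354 0.2277 0.064 ]
top plate_grip 0.94 [144.6, 182.2] [0.5368 0.2084 0.092 ]
[ 0.3901 -0.0226  0.8299]
0.3 [ 0.1426 -0.5569  0.1866] [-0.0003  0.9922  0.125  -0.    ] [[ 0.9687  0.2481 -0.0002]
 [ 0.2481 -0.9687  0.0005]
 [-0.     -0.0005 -1.    ]]
```

Run:
```python
import cv2,numpy as np
a=cv2.imread("pics/side0.png")[90:210,120:300];b=cv2.imread("pics/top0.png")[130:290,70:230]
cv2.imwrite("pics/m0.png",np.hstack([cv2.resize(a,(400,267)).copy() if 0 else cv2.resize(a,None,fx=2.2,fy=2.2,interpolation=2)[:264],np.zeros((264,4,3),np.uint8),cv2.resize(b,(264,264),interpolation=2)]))
cv2.imwrite("pics/b0.png",cv2.resize(b,(600,600),interpolation=2))
```

```text
(no output)
```

View pics/top0.png

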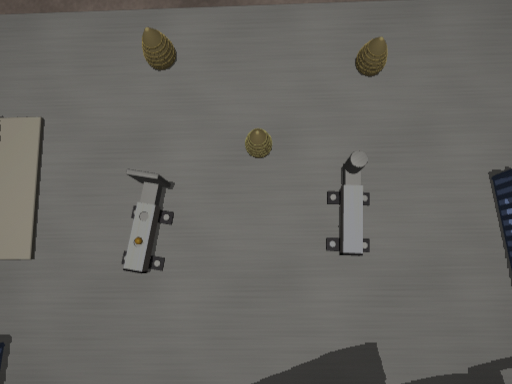

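View pics/m0.png

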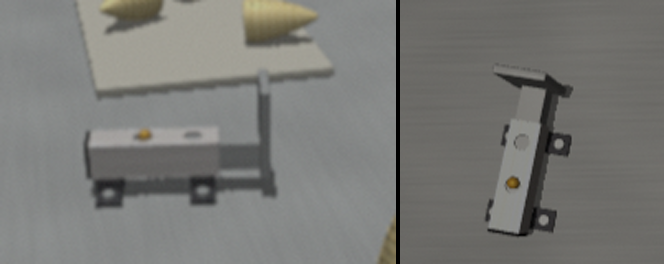

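View pics/b0.png

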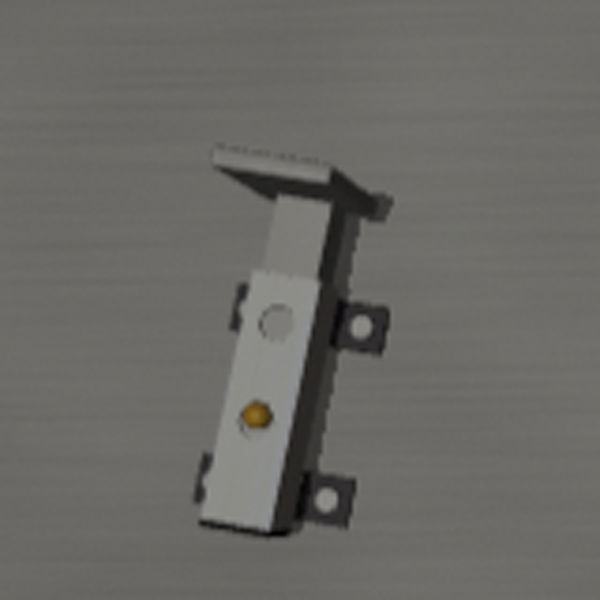

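The top view shows the button at (138.5, 240.4), the next hole at (143.6, 216.1) and the plate's top edge from (126, 171) to (152, 175). In the side view, the button is at (185.5, 150.5).

Run:
```python
from h import *
np.set_printoptions(precision=4,suppress=True)
t=lambda u,v:(70+u/3.75,130+v/3.75)
pin=atz("top",t(257,414),.063);hole=atz("top",t(276,323),.056);m=atz("top",t(287,274),.056);b=atz("top",t(235,524),.056)
print("top",pin,hole,m,b,np.linalg.norm(m-b))
print("side pin",atz("side",(185.5,150.5),.063),"hole",atz("side",(207.7,151.2),.056))
print("tri",tri(ray("top",t(257,414)),ray("side",(185.5,150.5))))
e1=atz("top",t(212,148),.114);e2=atz("top",t(331,165),.114);print("plate edge",e1,e2,np.linalg.norm(e1-e2))
g=tri(ray("top",(144.6,182.2)),ray("side",(235.9,135.6)));print("grip tri",g)
d=m-b;print("yaw",np.degrees(np.arctan2(d[1],d[0])), np.degrees(np.arctan2((g-pin)[1],(g-pin)[0])),np.linalg.norm((g-pin)[:2]))
```

```text
top [0.4317 0.2255 0.063 ] [0.478  0.2195 0.056 ] [0.5031 0.2146 0.056 ] [0.3776 0.2371 0.056 ] 0.12756666265293137
side pin [0.4304 0.2219 0.063 ] hole [0.4784 0.2213 0.056 ]
tri [0.4313 0.2263 0.0609]
plate edge [0.5564 0.2351 0.114 ] [0.5469 0.1771 0.114 ] 0.05874269579962118
grip tri [0.5379 0.2081 0.0923]
yaw -10.150516354997995 -9.300331144953656 0.10765393410227503
```

```bash
python3 -m inch '[{"wx":0,"wy":0,"wz":-1.1,"tx":2.3,"ty":-3.3,"tz":0,"hand":-1},{"wx":0,"wy":0,"wz":-2.2,"tx":4.6,"ty":-6.6,"tz":0,"hand":-1},{"wx":0,"wy":0,"wz":-3.3,"tx":6.9,"ty":-9.9,"tz":0,"hand":-1},{"wx":0,"wy":0,"wz":-4.4,"tx":9.2,"ty":-13.2,"tz":0,"hand":-1},{"wx":0,"wy":0,"wz":-5.5,"tx":11.5,"ty":-16.5,"tz":0,"hand":-1}]'
cat >> h.py <<'E'
AX=np.array([np.cos(np.radians(-9.8)),np.sin(np.radians(-9.8)),0])
def go(target):
    s=state();p=np.array(s["eef_pos"]);Rm=R.from_quat(np.roll(s["eef_rot"],-1)).as_matrix()
    y=Rm[:,1];a=np.degrees(np.arctan2(y[1],y[0]))+9.8
    print("t %.2f"%s["time_s"],"pos",p.round(4),"shift cm",totool(np.array(target)-p).round(2),"wz",round(a/6,2),"tilt",Rm[:,2].round(3),"F",np.round(s["wrist_force"],1),"grip",s["grip_width"],"q6",round(s["q"][5],2))
E
python3 -c "
from h import *
go([.4312,.2265,.12])"
```

```text
time_s: 0.72
eef_pos: [0.2133, -0.3668, 0.1867]
eef_rot: [-0.0, 0.915, 0.404, 0.0]
wrist_force: [0.7, -0.6, -0.2]
grip_width: 0.667
grip_force: 0.0
t 0.72 pos [ 0.2133 -0.3668  0.1867] shift cm [ 58.52 -23.88   6.68] wz -5.43 tilt [ 0.  0. -1.] F [ 0.7 -0.6 -0.2] grip 0.6671264282258549 q6 -0.33
```

```bash
python3 -m inch '[{"wx":0,"wy":0,"wz":-1.1,"tx":3.7,"ty":-1.5,"tz":0,"hand":-1},{"wx":0,"wy":0,"wz":-2.2,"tx":7.4,"ty":-3.0,"tz":0,"hand":-1},{"wx":0,"wy":0,"wz":-3.3,"tx":11.1,"ty":-4.5,"tz":0,"hand":-1},{"wx":0,"wy":0,"wz":-4.4,"tx":14.8,"ty":-6.0,"tz":0,"hand":-1},{"wx":0,"wy":0,"wz":-5.4,"tx":18.5,"ty":-7.5,"tz":0,"hand":-1}]'
python3 -c "
from h import *
go([.4312,.2265,.12])"
```

```text
time_s: 1.13
eef_pos: [0.2833, -0.18, 0.1871]
eef_rot: [0.001, 0.766, 0.643, 0.0]
wrist_force: [0.4, 0.2, 1.0]
grip_width: 0.304
grip_force: 0.0
t 1.13 pos [ 0.2833 -0.18    0.1871] shift cm [42.6   7.52  6.7 ] wz -0.03 tilt [ 0.001 -0.001 -1.   ] F [0.4 0.2 1. ] grip 0.3039446502636172 q6 -0.43
```

```bash
python3 -m inch '[{"wx":0,"wy":0,"wz":0,"tx":4,"ty":0.7,"tz":0,"hand":-1},{"wx":0,"wy":0,"wz":0,"tx":8,"ty":1.4,"tz":0,"hand":-1},{"wx":0,"wy":0,"wz":0,"tx":12,"ty":2.1,"tz":0,"hand":-1},{"wx":0,"wy":0,"wz":0,"tx":16,"ty":2.8,"tz":0,"hand":-1},{"wx":0,"wy":0,"wz":0,"tx":20,"ty":3.5,"tz":0,"hand":-1}]'
python3 -m inch '[{"wx":0,"wy":0,"wz":0,"tx":4,"ty":0.7,"tz":0,"hand":-1},{"wx":0,"wy":0,"wz":0,"tx":8,"ty":1.4,"tz":0,"hand":-1},{"wx":0,"wy":0,"wz":0,"tx":12,"ty":2.1,"tz":0,"hand":-1},{"wx":0,"wy":0,"wz":0,"tx":16,"ty":2.8,"tz":0,"hand":-1},{"wx":0,"wy":0,"wz":0,"tx":20,"ty":3.5,"tz":0,"hand":-1}]'
python3 -c "
from h import *
go([.4312,.2265,.085])"
```

```text
time_s: 1.55
eef_pos: [0.3534, 0.0109, 0.1872]
eef_rot: [0.001, 0.767, 0.641, 0.0]
wrist_force: [0.9, -0.7, 0.8]
grip_width: 0.008
grip_force: 0.0
time_s: 1.97
eef_pos: [0.4233, 0.2017, 0.1869]
eef_rot: [0.0, 0.767, 0.642, 0.0]
wrist_force: [0.1, -0.5, -1.3]
grip_width: 0.002
grip_force: 0.0
t 1.97 pos [0.4233 0.2017 0.1869] shift cm [ 2.58  0.33 10.19] wz -0.06 tilt [ 0. -0. -1.] F [ 0.1 -0.5 -1.3] grip 0.0024352167056039395 q6 0.6
```

```bash
python3 -m inch '[{"wx":0,"wy":0,"wz":0,"tx":2.0,"ty":0.3,"tz":2,"hand":-1},{"wx":0,"wy":0,"wz":0,"tx":2.6,"ty":0.3,"tz":5,"hand":-1},{"wx":0,"wy":0,"wz":0,"tx":2.6,"ty":0.3,"tz":8,"hand":-1},{"wx":0,"wy":0,"wz":0,"tx":2.6,"ty":0.3,"tz":10,"hand":-1},{"wx":0,"wy":0,"wz":0,"tx":2.6,"ty":0.3,"tz":10.0,"hand":-1}]'
python3 - <<'E'
from h import *
go([.4312,.2265,.064])
c=cv2
a=optics.grab_frame("side")[:,:,::-1][70:190,110:290];b=optics.grab_frame("top")[:,:,::-1][150:270,80:200]
cv2.imwrite("pics/c1.png",np.hstack([cv2.resize(a,None,fx=2.66,fy=2.66,interpolation=2)[:318],cv2.resize(b,(318,318),interpolation=2)]))
E
```

```text
time_s: 2.38
eef_pos: [0.4275, 0.2232, 0.0828]
eef_rot: [-0.001, 0.767, 0.642, -0.005]
wrist_force: [-1.1, 0.4, 0.2]
grip_width: 0.002
grip_force: 0.0
t 2.38 pos [0.4275 0.2232 0.0828] shift cm [0.4  0.32 1.88] wz -0.07 tilt [-0.008 -0.004 -1.   ] F [-1.1  0.4  0.2] grip 0.0016869556477590775 q6 0.64
```

View pics/c1.png

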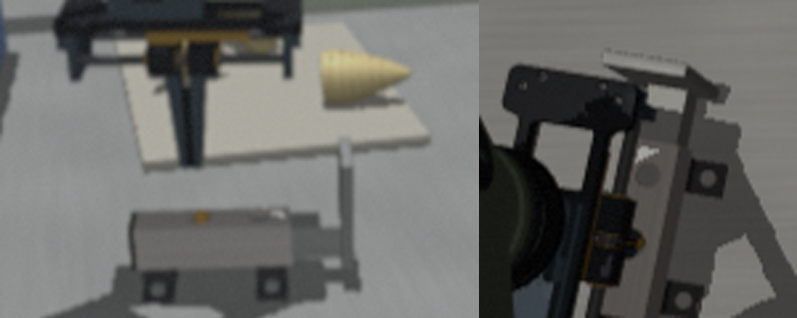

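Side view: the closed fingertips are at full-image (181, 132), just above and slightly left of the button at (186, 151). I'll check the offset numerically after settling.

Run:
```python
from h import *
go([.4312,.2265,.068])
def proj(c,p):
    i=optics.camera_info(c);q=np.linalg.inv(np.array(i["T"]))@np.r_[p,1];return (i["fx"]*q[0]/q[2]+i["cx"],i["fy"]*q[1]/q[2]+i["cy"])
print("tip",proj("side",state()["eef_pos"]),"pin",proj("side",[.4312,.2265,.063]))
```

```text
t 2.48 pos [0.4308 0.2245 0.0869] shift cm [0.21 0.01 1.89] wz -0.07 tilt [-0.001 -0.    -1.   ] F [ 0.2 -0.6  0.1] grip 0.0037932083838791955 q6 0.64
tip (np.float64(184.7588683812101), np.float64(139.86466847456026)) pin (np.float64(185.60868664251842), np.float64(149.54527183705815))
```

Run:
```python
from h import *
a=optics.grab_frame("side")[:,:,::-1][90:180,130:250]
cv2.imwrite("pics/c2.png",cv2.resize(a,None,fx=6,fy=6,interpolation=2))
go([.4312,.2265,.068])
```

```text
t 2.53 pos [0.4317 0.2249 0.0879] shift cm [ 0.15 -0.08  1.99] wz -0.07 tilt [ 0.002  0.001 -1.   ] F [-0.4 -0.8  0.6] grip 0.005339772308932138 q6 0.64
```

View pics/c2.png

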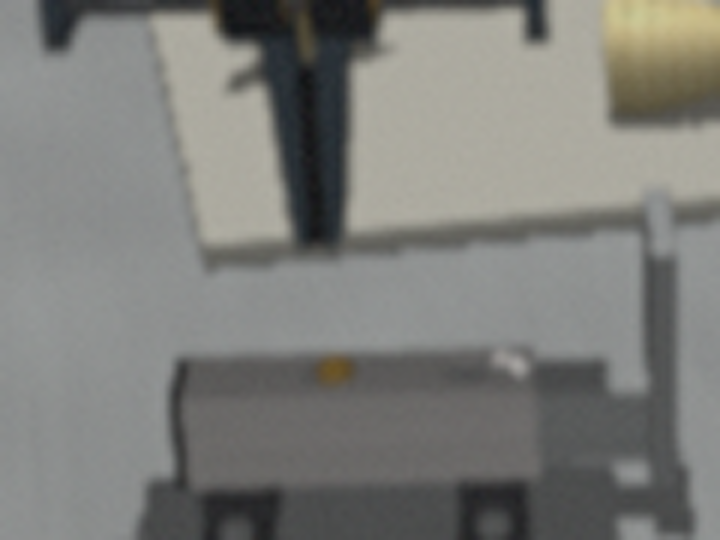

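Side view: the fingertip's lower end is at (183.3, 131.3) and the button at (185.8, 151.5). The tip shows about 8 px higher than the calibration predicts, so I'll compare the hypotheses.

Run:
```python
from h import *
def proj(c,p):
    i=optics.camera_info(c);q=np.linalg.inv(np.array(i["T"]))@np.r_[p,1];return np.round([i["fx"]*q[0]/q[2]+i["cx"],i["fy"]*q[1]/q[2]+i["cy"]],1)
b=np.array([.4314,.2255,.087])
for d in([0,0,0],[0,0,.02],[0,.02,0],[-.005,0,0.02],[.0,-.016,0.0]): print(d,proj("side",b+d),proj("top",b+d))
print(proj("side",[.547,.2067,.114]),proj("side",[.5,.2067,.056]))
```

```text
[0, 0, 0] [185.  139.6] [134.3 239.9]
[0, 0, 0.02] [184.3 130.9] [130.6 239.3]
[0, 0.02, 0] [183.8 135.8] [123.5 240. ]
[-0.005, 0, 0.02] [181.9 131.2] [130.5 242.2]
[0.0, -0.016, 0.0] [186.  142.7] [143.  239.8]
[239.5 126.2] [218.7 153. ]
```

```bash
python3 -m inch '[{"wx":0,"wy":0,"wz":0,"tx":0.1,"ty":0,"tz":0.5,"hand":-1},{"wx":0,"wy":0,"wz":0,"tx":0.1,"ty":0,"tz":1,"hand":-1},{"wx":0,"wy":0,"wz":0,"tx":0.1,"ty":0,"tz":1.5,"hand":-1},{"wx":0,"wy":0,"wz":0,"tx":0.1,"ty":0,"tz":1.9,"hand":-1},{"wx":0,"wy":0,"wz":0,"tx":0.1,"ty":0,"tz":1.9,"hand":-1}]'
python3 -m inch '[{"wx":0,"wy":0,"wz":0,"tx":0,"ty":0,"tz":0.1,"hand":-1},{"wx":0,"wy":0,"wz":0,"tx":0,"ty":0,"tz":0.2,"hand":-1},{"wx":0,"wy":0,"wz":0,"tx":0,"ty":0,"tz":0.3,"hand":-1},{"wx":0,"wy":0,"wz":0,"tx":0,"ty":0,"tz":0.3,"hand":-1},{"wx":0,"wy":0,"wz":0,"tx":0,"ty":0,"tz":0.3,"hand":-1}]'
python3 - <<'E'
from h import *
a=optics.grab_frame("side")[:,:,::-1][90:180,130:250]
cv2.imwrite("pics/c3.png",cv2.resize(a,None,fx=6,fy=6,interpolation=2))
go([.4312,.2265,.060])
E
```

```text
time_s: 2.95
eef_pos: [0.4304, 0.2251, 0.0671]
eef_rot: [-0.0, 0.767, 0.641, -0.001]
wrist_force: [-0.3, -0.4, -1.4]
grip_width: 0.003
grip_force: 0.0
time_s: 3.37
eef_pos: [0.431, 0.2255, 0.0648]
eef_rot: [0.0, 0.767, 0.641, 0.0]
wrist_force: [-0.6, -0.7, 0.6]
grip_width: 0.002
grip_force: 0.0
t 3.42 pos [0.431  0.2255 0.0649] shift cm [ 0.1  -0.    0.49] wz -0.07 tilt [ 0. -0. -1.] F [-0.4 -0.1  0.1] grip 0.008735138177571279 q6 0.64
```

View pics/c3.png

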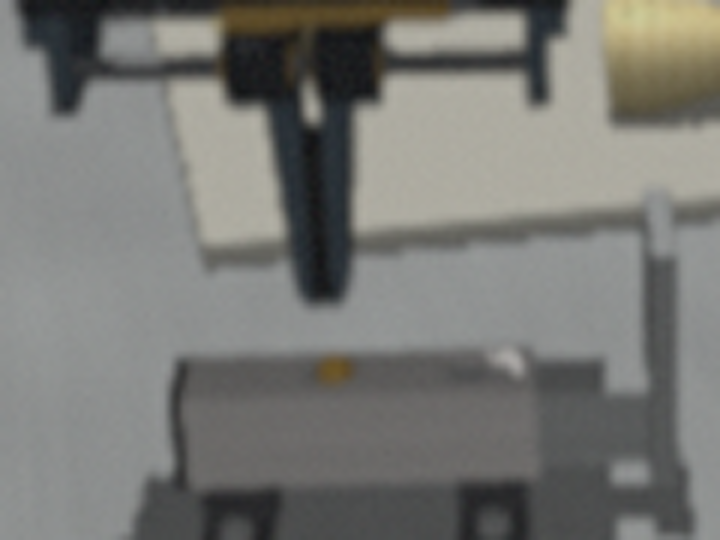

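The fingertips are at (183.7, 140) and still about 10 px above the button at (185.8, 150.5), with no contact force. I'll descend gently and watch the force.

```bash
python3 -m inch '[{"wx":0,"wy":0,"wz":0,"tx":0.1,"ty":0.1,"tz":0.1,"hand":-1},{"wx":0,"wy":0,"wz":0,"tx":0.1,"ty":0.1,"tz":0.2,"hand":-1},{"wx":0,"wy":0,"wz":0,"tx":0.1,"ty":0.1,"tz":0.3,"hand":-1},{"wx":0,"wy":0,"wz":0,"tx":0.1,"ty":0.1,"tz":0.3,"hand":-1},{"wx":0,"wy":0,"wz":0,"tx":0.1,"ty":0.1,"tz":0.3,"hand":-1}]'
python3 - <<'E'
from h import *
s=optics.grab_frame("side")[:,:,::-1][90:180,130:250];t=optics.grab_frame("top")[:,:,::-1][190:270,90:190]
cv2.imwrite("pics/c4.png",np.hstack([cv2.resize(s,(400,300),interpolation=2),cv2.resize(t,(375,300),interpolation=2)]))
go([.4312,.2265,.060])
E
```

```text
time_s: 3.83
eef_pos: [0.432, 0.2263, 0.0617]
eef_rot: [0.0, 0.767, 0.641, -0.0]
wrist_force: [0.8, 0.4, -0.2]
grip_width: 0.008
grip_force: 0.0
t 3.93 pos [0.4321 0.2263 0.0618] shift cm [ 0.   -0.09  0.18] wz -0.07 tilt [ 0. -0. -1.] F [0.3 0.2 0.5] grip 0.005485139990225238 q6 0.64
```

View pics/c4.png

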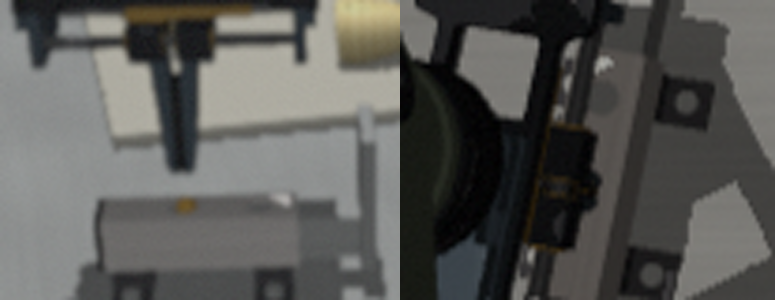

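Top view: the fingers are centred near column 133–135, row 239, over the button. So y is right and the tips are really about 20 mm above the reported z. I'll keep descending under force watch.

```bash
python3 -m inch '[{"wx":0,"wy":0,"wz":0,"tx":0,"ty":0,"tz":0.2,"hand":-1},{"wx":0,"wy":0,"wz":0,"tx":0,"ty":0,"tz":0.4,"hand":-1},{"wx":0,"wy":0,"wz":0,"tx":0,"ty":0,"tz":0.6,"hand":-1},{"wx":0,"wy":0,"wz":0,"tx":0,"ty":0,"tz":0.7,"hand":-1},{"wx":0,"wy":0,"wz":0,"tx":0,"ty":0,"tz":0.7,"hand":-1}]'
python3 -m inch '[{"wx":0,"wy":0,"wz":0,"tx":0,"ty":0,"tz":0.1,"hand":-1},{"wx":0,"wy":0,"wz":0,"tx":0,"ty":0,"tz":0.2,"hand":-1},{"wx":0,"wy":0,"wz":0,"tx":0,"ty":0,"tz":0.3,"hand":-1},{"wx":0,"wy":0,"wz":0,"tx":0,"ty":0,"tz":0.4,"hand":-1},{"wx":0,"wy":0,"wz":0,"tx":0,"ty":0,"tz":0.4,"hand":-1}]'
```

```text
time_s: 4.35
eef_pos: [0.4319, 0.2262, 0.0544]
eef_rot: [-0.0, 0.767, 0.641, -0.0]
wrist_force: [-0.1, 0.2, -0.2]
grip_width: 0.004
grip_force: 0.0
time_s: 4.77
eef_pos: [0.432, 0.2262, 0.0506]
eef_rot: [0.0, 0.767, 0.641, -0.0]
wrist_force: [0.2, -0.6, -0.1]
grip_width: 0.008
grip_force: 0.0
```

```bash
python3 -m inch '[{"wx":0,"wy":0,"wz":0,"tx":0,"ty":0,"tz":0.1,"hand":-1},{"wx":0,"wy":0,"wz":0,"tx":0,"ty":0,"tz":0.2,"hand":-1},{"wx":0,"wy":0,"wz":0,"tx":0,"ty":0,"tz":0.3,"hand":-1},{"wx":0,"wy":0,"wz":0,"tx":0,"ty":0,"tz":0.4,"hand":-1},{"wx":0,"wy":0,"wz":0,"tx":0,"ty":0,"tz":0.4,"hand":-1}]'
python3 -m inch '[{"wx":0,"wy":0,"wz":0,"tx":0,"ty":0,"tz":0.1,"hand":-1},{"wx":0,"wy":0,"wz":0,"tx":0,"ty":0,"tz":0.2,"hand":-1},{"wx":0,"wy":0,"wz":0,"tx":0,"ty":0,"tz":0.3,"hand":-1},{"wx":0,"wy":0,"wz":0,"tx":0,"ty":0,"tz":0.3,"hand":-1},{"wx":0,"wy":0,"wz":0,"tx":0,"ty":0,"tz":0.3,"hand":-1}]'
```

```text
time_s: 5.18
eef_pos: [0.432, 0.2262, 0.0466]
eef_rot: [0.0, 0.767, 0.641, -0.0]
wrist_force: [0.6, 0.0, -0.1]
grip_width: 0.004
grip_force: 0.0
time_s: 5.6
eef_pos: [0.432, 0.2263, 0.0437]
eef_rot: [0.0, 0.767, 0.641, -0.0]
wrist_force: [-0.2, 0.6, -0.0]
grip_width: 0.007
grip_force: 0.0
```

```bash
python3 -m inch '[{"wx":0,"wy":0,"wz":0,"tx":0,"ty":0,"tz":0.1,"hand":-1},{"wx":0,"wy":0,"wz":0,"tx":0,"ty":0,"tz":0.2,"hand":-1},{"wx":0,"wy":0,"wz":0,"tx":0,"ty":0,"tz":0.3,"hand":-1},{"wx":0,"wy":0,"wz":0,"tx":0,"ty":0,"tz":0.3,"hand":-1},{"wx":0,"wy":0,"wz":0,"tx":0,"ty":0,"tz":0.3,"hand":-1}]'
python3 - <<'E'
from h import *
s=optics.grab_frame("side")[:,:,::-1][100:170,140:250]
cv2.imwrite("pics/c5.png",cv2.resize(s,None,fx=7,fy=7,interpolation=2))
go([.4312,.2265,.040])
E
```

```text
time_s: 6.02
eef_pos: [0.432, 0.2263, 0.0407]
eef_rot: [0.0, 0.767, 0.641, -0.0]
wrist_force: [-0.8, 0.1, -0.4]
grip_width: 0.006
grip_force: 0.0
t 6.07 pos [0.4321 0.2263 0.0408] shift cm [ 0.01 -0.09  0.08] wz -0.07 tilt [-0. -0. -1.] F [-0.5  0.  -0.7] grip 0.00575844780325087 q6 0.64
```

View pics/c5.png

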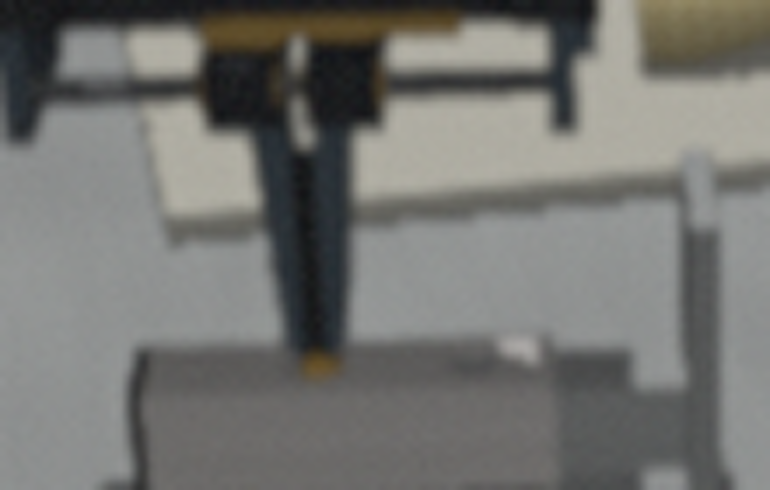

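Side view: the fingertips end at row 150, just covering the top of the button at (185.7, 152), with no force yet. Contact is imminent.

```bash
python3 -m inch '[{"wx":0,"wy":0,"wz":0,"tx":0,"ty":0,"tz":0.1,"hand":-1},{"wx":0,"wy":0,"wz":0,"tx":0,"ty":0,"tz":0.2,"hand":-1},{"wx":0,"wy":0,"wz":0,"tx":0,"ty":0,"tz":0.3,"hand":-1},{"wx":0,"wy":0,"wz":0,"tx":0,"ty":0,"tz":0.3,"hand":-1},{"wx":0,"wy":0,"wz":0,"tx":0,"ty":0,"tz":0.3,"hand":-1}]'
python3 -m inch '[{"wx":0,"wy":0,"wz":0,"tx":0,"ty":0,"tz":0.1,"hand":-1},{"wx":0,"wy":0,"wz":0,"tx":0,"ty":0,"tz":0.2,"hand":-1},{"wx":0,"wy":0,"wz":0,"tx":0,"ty":0,"tz":0.2,"hand":-1},{"wx":0,"wy":0,"wz":0,"tx":0,"ty":0,"tz":0.2,"hand":-1},{"wx":0,"wy":0,"wz":0,"tx":0,"ty":0,"tz":0.2,"hand":-1}]'
```

```text
time_s: 6.48
eef_pos: [0.4321, 0.2263, 0.0377]
eef_rot: [0.0, 0.767, 0.641, -0.0]
wrist_force: [-0.6, 0.5, -0.2]
grip_width: 0.005
grip_force: 0.0
time_s: 6.9
eef_pos: [0.4323, 0.2264, 0.036]
eef_rot: [0.0, 0.767, 0.641, 0.0]
wrist_force: [0.2, -0.7, 2.7]
grip_width: 0.002
grip_force: 1.0
```

```bash
python3 -m inch '[{"wx":0,"wy":0,"wz":0,"tx":0,"ty":0,"tz":0.1,"hand":-1},{"wx":0,"wy":0,"wz":0,"tx":0,"ty":0,"tz":0.2,"hand":-1},{"wx":0,"wy":0,"wz":0,"tx":0,"ty":0,"tz":0.3,"hand":-1},{"wx":0,"wy":0,"wz":0,"tx":0,"ty":0,"tz":0.4,"hand":-1},{"wx":0,"wy":0,"wz":0,"tx":0,"ty":0,"tz":0.4,"hand":-1}]'
python3 -c "
from h import *
print(pinpoint('plate_grip','side')[:1]);optics.grab_frame('side');print([r['at'] for r in pinpoint('plate_grip','side')[:1]]);go([.43,.22,.03])"
```

```text
time_s: 7.32
eef_pos: [0.432, 0.2262, 0.0315]
eef_rot: [0.0, 0.767, 0.641, -0.0]
wrist_force: [1.1, 0.6, 0.1]
grip_width: 0.002
grip_force: 0.1
[{'at': [236.1, 135.6], 'score': 0.7}]
[[237.1, 132.8]]
t 7.47 pos [0.4316 0.2261 0.0314] shift cm [-0.63 -0.05  0.14] wz -0.07 tilt [-0.001 -0.001 -1.   ] F [-0.5 -0.   0.3] grip 0.005096432472012523 q6 0.64
```

Run:
```python
from h import *
s=optics.grab_frame("side")[:,:,::-1]
for c in("side","top"):
    if c=="top": t=optics.grab_frame(c)[:,:,::-1]
    for l in("plate_grip","pin_top"):
        print(c,l,[(r["at"],r["score"]) for r in pinpoint(l,c)[:2]])
    print([np.round(r["box"],1).tolist()+[r["score"]] for r in masks_of("plate_grip",c)[:1]])
cv2.imwrite("pics/c6.png",np.hstack([cv2.resize(s[100:170,140:250],(440,280),interpolation=2),cv2.resize(t[160:265,90:190],(267,280),interpolation=2)]))
```

```text
side plate_grip [([239.8, 135.0], 0.86)]
side pin_top []
[[225.6, 146.9, 39.6, 45.1, 0.58]]
top plate_grip [([144.5, 176.9], 0.65)]
top pin_top []
[[148.1, 188.3, 43.3, 33.5, 0.89]]
```

View pics/c6.png

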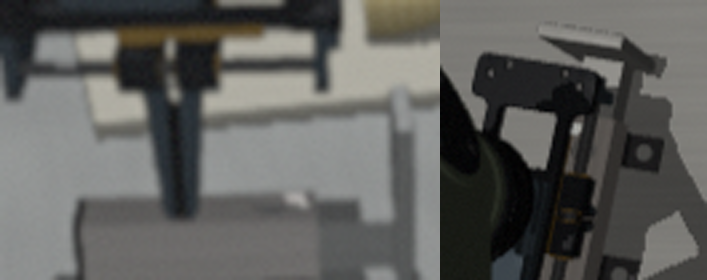

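Side view: the tips are at (185, 154), covering the button. The plate is still at column 240, so the tube hasn't moved. I'll continue down.

```bash
python3 -m inch '[{"wx":0,"wy":0,"wz":0,"tx":0,"ty":0,"tz":0.1,"hand":-1},{"wx":0,"wy":0,"wz":0,"tx":0,"ty":0,"tz":0.15,"hand":-1},{"wx":0,"wy":0,"wz":0,"tx":0,"ty":0,"tz":0.15,"hand":-1},{"wx":0,"wy":0,"wz":0,"tx":0,"ty":0,"tz":0.15,"hand":-1},{"wx":0,"wy":0,"wz":0,"tx":0,"ty":0,"tz":0.15,"hand":-1}]'
python3 - <<'E'
from h import *
for i in range(4):
    optics.camera_info("side");s=optics.grab_frame("side");st=state();print(np.round(st["wrist_force"],1),st["eef_pos"][2],st["grip_force"])
cv2.imwrite("pics/x.png",s[:,:,::-1])
E
```

```text
time_s: 8.28
eef_pos: [0.4321, 0.2263, 0.0303]
eef_rot: [0.0, 0.767, 0.641, -0.0]
wrist_force: [-0.3, -0.4, -0.1]
grip_width: 0.002
grip_force: 0.0
[-0.7  0.2 -0.2] 0.030311732123158762 0.0
[-0.2  0.3  0.6] 0.030326603642743234 0.0
[-0.2  0.2 -0.1] 0.03030888698093133 0.0
[ 0.4  0.5 -0.6] 0.030331848955624234 0.0
```

Run:
```python
import cv2,numpy as np
a=cv2.imread("pics/side0.png");b=cv2.imread("pics/x.png")
for im in(a,b):
    print(im[138:142,225:262].mean((0,2)).round().astype(int))
    print(im[155:158,205:262].mean((0,2)).round().astype(int))
def up(i):return cv2.resize(i[110:175,165:265],(400,260),interpolation=2)
cv2.imwrite("pics/c7.png",np.hstack([up(a),up(b)]))
```

```text
[134 134 134 135 135 136 136 136 136 136 136 124  92  73  78  81  81  97
 124 135 136 136 135 136 136 136 137 136 135 134 135 134 135 135 135 135
 135]
[115 114 112 114 114 112 113 112 112 111 109 108 108 105  99  99  98  99
  98  96  97  97  98  97  97  97  96  95  96  95  95  94  90  80  79  80
  80  98 125 135 135 135 136 135 134 134 134 135 134 134 134 133 132 132
 133 134 133]
[145 145 145 146 146 146 146 147 147 145 146 146 146 147 146 146 147 139
 113  82  77  85  88  88 105 136 149 148 146 146 145 145 146 146 146 147
 146]
[103 104 104 104 103 104 105 104 104 103 105 105 105 102  94  88  86  86
  86  88  88  88  87  87  89  94 101 103 102 103 101 102 102 102 102 100
 100 100  98  91  83  85  86  86 103 133 146 145 145 145 145 144 144 144
 144 145 144]
```

View pics/c7.png

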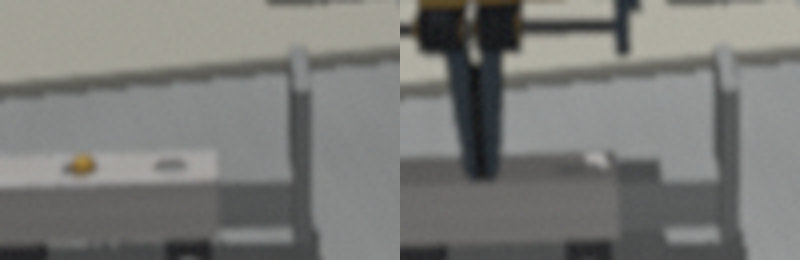

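Comparison picture: the plate moved from column ~238 to ~245, about 15 mm, so the tube has slipped off its hole with the button trapped. Next I'll lift, open and move over the plate.

```bash
python3 -m inch '[{"wx":0,"wy":0,"wz":0,"tx":0,"ty":0,"tz":-2,"hand":-1},{"wx":0,"wy":0,"wz":0,"tx":0,"ty":0,"tz":-5,"hand":1},{"wx":0,"wy":0,"wz":0,"tx":0,"ty":0,"tz":-9,"hand":1},{"wx":0,"wy":0,"wz":0,"tx":0,"ty":0,"tz":-11,"hand":1},{"wx":0,"wy":0,"wz":0,"tx":0,"ty":0,"tz":-11,"hand":1}]'
python3 - <<'E'
from h import *
for c in("side","top"):
    optics.grab_frame(c);r=pinpoint("plate_grip",c)[:1];print(c,r)
    if r: print(atz(c,r[0]["at"],.092))
go(np.array([.547,.2067,.14])+.015*AX)
E
```

```text
time_s: 8.9
eef_pos: [0.4353, 0.2279, 0.1452]
eef_rot: [0.001, 0.767, 0.641, 0.005]
wrist_force: [0.6, 0.3, -0.1]
grip_width: 0.26
grip_force: 0.0
side [{'at': [246.0, 136.3], 'score': 0.76}]
[0.55962279 0.20031718 0.092     ]
top [{'at': [144.2, 172.0], 'score': 0.69}]
[0.55602113 0.20969116 0.092     ]
t 9.10 pos [0.431  0.2257 0.139 ] shift cm [ 0.2  13.25 -0.13] wz -0.07 tilt [-0.003 -0.001 -1.   ] F [-0.5 -1.   0.1] grip 0.44176753072248415 q6 0.64
```

```bash
python3 -m inch '[{"wx":0,"wy":0,"wz":0,"tx":0.2,"ty":3.5,"tz":0,"hand":1},{"wx":0,"wy":0,"wz":0,"tx":0.2,"ty":7,"tz":0,"hand":1},{"wx":0,"wy":0,"wz":0,"tx":0.2,"ty":10.5,"tz":0,"hand":1},{"wx":0,"wy":0,"wz":0,"tx":0.2,"ty":13.1,"tz":0,"hand":1},{"wx":0,"wy":0,"wz":0,"tx":0.2,"ty":13.1,"tz":0,"hand":1}]'
python3 -m inch '[{"wx":0,"wy":0,"wz":0,"tx":0,"ty":0,"tz":0,"hand":1},{"wx":0,"wy":0,"wz":0,"tx":0,"ty":0,"tz":1,"hand":1},{"wx":0,"wy":0,"wz":0,"tx":0,"ty":0,"tz":2,"hand":1},{"wx":0,"wy":0,"wz":0,"tx":0,"ty":0,"tz":3,"hand":1},{"wx":0,"wy":0,"wz":0,"tx":0,"ty":0,"tz":3,"hand":1}]'
python3 - <<'E'
from h import *
cv2.imwrite("pics/y.png",optics.grab_frame("side")[:,:,::-1])
go(np.array([.547,.2067,.064])+.015*AX)
im=cv2.imread("pics/y.png").mean(2).astype(int)
for r in range(96,150,4): print(r,im[r,205:285:2])
E
```

```text
time_s: 9.52
eef_pos: [0.5653, 0.2037, 0.1376]
eef_rot: [0.0, 0.768, 0.64, -0.0]
wrist_force: [0.9, 0.0, 0.7]
grip_width: 0.807
grip_force: 0.0
time_s: 9.93
eef_pos: [0.5585, 0.2046, 0.1073]
eef_rot: [-0.001, 0.767, 0.642, -0.003]
wrist_force: [-1.0, 0.8, -0.9]
grip_width: 1.003
grip_force: 0.0
t 9.98 pos [0.5594 0.2048 0.1085] shift cm [-0.01  0.26  4.45] wz -0.07 tilt [-0.004 -0.001 -1.   ] F [ 0.1 -0.1 -1.1] grip 1.0007084537734496 q6 0.51
96 [167 167 168 169 171 156  67  46  51 151 170 169 165 159 158 162 163 161
 160 158 153 156 153 154 150 155 155 156 156 151 133  41  36  47  83 143
 147 144 146 146]
100 [167 169 170 169 169 162  87  47  51 150 170 168 164 133 118 123 124 122
 120 119 117 115 108 110 102 102  98  99 122 142 135  39  40  50 102 146
 145 146 146 145]
104 [168 168 168 169 168 170 114  45  51 152 170 169 169 123  96  95  99  94
  94  91  90  88  83  96 124 155 169 154 148 148 116  35  39  51 124 147
 147 145 143 145]
108 [169 169 167 169 168 169 129  53  43 152 170 168 169 124  79  77  78  77
  81  82  85  88  87  86  86  90 101 102 121 149 116  27  42  66 135 147

[... 997 characters left out ...]
43 145 145
 144 143 145 145]
136 [146 147 147 148 146 146 144 146 146 147 145 146 145 146 147 147 147 147
 147 112  73  85 105 145 145 146 146 146 145 144 144 145 142 142 146 146
 145 145 145 145]
140 [147 146 148 147 147 145 145 146 146 145 145 144 143 145 146 144 145 145
 146 110  74  85 103 147 146 146 145 145 144 143 144 144 145 143 144 144
 145 147 147 145]
144 [144 146 144 145 146 144 143 142 143 145 144 142 143 143 145 144 142 144
 146 110  73  86 103 144 143 142 142 143 143 142 142 142 144 147 146 143
 146 144 148 145]
148 [163 164 141 110 112 110 107 132 140 141 141 142 139 139 138 140 137 134
 135 101  74  84 104 142 141 142 141 140 141 143 142 143 142 142 146 145
 145 146 146 146]
```

```bash
python3 -m inch '[{"wx":0,"wy":0,"wz":0,"tx":0,"ty":0.3,"tz":1,"hand":1},{"wx":0,"wy":0,"wz":0,"tx":0,"ty":0.3,"tz":2,"hand":1},{"wx":0,"wy":0,"wz":0,"tx":0,"ty":0.3,"tz":3.5,"hand":1},{"wx":0,"wy":0,"wz":0,"tx":0,"ty":0.3,"tz":5,"hand":1},{"wx":0,"wy":0,"wz":0,"tx":0,"ty":0.3,"tz":5.2,"hand":1}]'
python3 -m inch '[{"wx":0,"wy":0,"wz":0,"tx":0,"ty":0,"tz":0,"hand":1},{"wx":0,"wy":0,"wz":0,"tx":0,"ty":0,"tz":0,"hand":-0.4},{"wx":0,"wy":0,"wz":0,"tx":0,"ty":0,"tz":0,"hand":-0.4},{"wx":0,"wy":0,"wz":0,"tx":0,"ty":0,"tz":0,"hand":-0.4},{"wx":0,"wy":0,"wz":0,"tx":0,"ty":0,"tz":0,"hand":-0.4}]'
python3 - <<'E'
from h import *
im=optics.grab_frame("side").mean(2).astype(int)
go(np.array([.547,.2067,.056])+.015*AX)
for r in (116,120,124,128,132,136,140,144): print(r,im[r,215:277:2])
E
```

```text
time_s: 10.4
eef_pos: [0.5623, 0.2038, 0.0552]
eef_rot: [-0.001, 0.767, 0.641, -0.003]
wrist_force: [-1.2, -1.0, -0.0]
grip_width: 1.0
grip_force: 0.0
time_s: 10.82
eef_pos: [0.5648, 0.2046, 0.0591]
eef_rot: [0.0, 0.767, 0.641, 0.001]
wrist_force: [0.1, -0.1, 0.2]
grip_width: 0.735
grip_force: 0.0
t 10.87 pos [0.5647 0.2046 0.059 ] shift cm [-0.1  -0.28  0.3 ] wz -0.07 tilt [ 0.001  0.    -1.   ] F [-0.2  0.7  0.1] grip 0.6927733401538542 q6 0.51
116 [172 171 172 172 172 120  50  41 105 172 172 172 173 171 171 172 172 172
 172 172 172 171 173 167  84  30  49  61 137 152 151]
120 [172 171 172 174 174 140  56  42 102 173 171 172 173 173 167 149 159 175
 173 172 171 169 171 159  68  35  47  82 136 147 149]
124 [170 170 168 167 163 149  65  45  82 145 137 129 125 122  97  77  78 103
 105 102 103 102 103 100  40  32  47  84 130 146 147]
128 [ 99 101 106 102 101  97  62  46  70 123 123 123 142 147 110  72  77 122
 151 151 149 149 150 140  58  32  53 118 149 148 146]
132 [151 149 149 150 151 150 100  44  87 150 151 152 151 152 116  77  91 109
 149 150 149 150 146 140  55  38  59 134 146 147 148]
136 [149 149 149 148 148 148 110  47  79 146 150 149 148 150 115  76  87 106
 149 149 150 149 148 143  76  35  78 139 146 148 147]
140 [149 145 148 148 149 147 142  86  80 142 148 147 149 149 112  76  86 107
 149 149 146 146 147 148 124  98 134 148 147 149 148]
144 [146 147 144 146 148 145 145 145 146 146 146 145 146 148 111  72  89 103
 146 146 146 146 146 146 146 145 145 148 149 148 148]
```

```bash
python3 -m inch '[{"wx":0,"wy":0,"wz":0,"tx":0,"ty":0.1,"tz":0,"hand":-1},{"wx":0,"wy":0,"wz":0,"tx":0,"ty":0.1,"tz":0,"hand":-1},{"wx":0,"wy":0,"wz":0,"tx":0,"ty":0.1,"tz":0,"hand":-1},{"wx":0,"wy":0,"wz":0,"tx":0,"ty":0.1,"tz":0,"hand":-1},{"wx":0,"wy":0,"wz":0,"tx":0,"ty":0.1,"tz":0,"hand":-1}]'
python3 -m inch '[{"wx":0,"wy":0,"wz":0,"tx":0,"ty":0,"tz":0,"hand":-1},{"wx":0,"wy":0,"wz":0,"tx":0,"ty":0,"tz":0,"hand":-1},{"wx":0,"wy":0,"wz":0,"tx":0,"ty":0,"tz":0,"hand":-1},{"wx":0,"wy":0,"wz":0,"tx":0,"ty":0,"tz":0,"hand":-1},{"wx":0,"wy":0,"wz":0,"tx":0,"ty":0,"tz":0,"hand":-1}]'
python3 -c "
from h import *
go(np.array([.547,.2067,.059])+.048*AX)"
```

```text
time_s: 11.28
eef_pos: [0.5653, 0.2043, 0.0583]
eef_rot: [0.0, 0.767, 0.641, -0.0]
wrist_force: [-1.0, 0.6, 0.4]
grip_width: 0.331
grip_force: 0.0
time_s: 11.7
eef_pos: [0.5647, 0.2044, 0.0582]
eef_rot: [-0.0, 0.767, 0.641, -0.001]
wrist_force: [-3.2, 0.2, 0.6]
grip_width: 0.11
grip_force: 30.0
t 11.70 pos [0.5647 0.2044 0.0582] shift cm [-0.05  3.02 -0.08] wz -0.07 tilt [-0.001 -0.    -1.   ] F [-3.2  0.2  0.6] grip 0.10963925914645317 q6 0.51
```

```bash
python3 -m inch '[{"wx":0,"wy":0,"wz":0,"tx":0,"ty":0.4,"tz":0,"hand":-1},{"wx":0,"wy":0,"wz":0,"tx":0,"ty":0.9,"tz":0,"hand":-1},{"wx":0,"wy":0,"wz":0,"tx":0,"ty":1.4,"tz":0,"hand":-1},{"wx":0,"wy":0,"wz":0,"tx":0,"ty":1.9,"tz":0,"hand":-1},{"wx":0,"wy":0,"wz":0,"tx":0,"ty":2.2,"tz":0,"hand":-1}]'
python3 -m inch '[{"wx":0,"wy":0,"wz":0,"tx":0,"ty":0.1,"tz":0,"hand":-1},{"wx":0,"wy":0,"wz":0,"tx":0,"ty":0.2,"tz":0,"hand":-1},{"wx":0,"wy":0,"wz":0,"tx":0,"ty":0.3,"tz":0,"hand":-1},{"wx":0,"wy":0,"wz":0,"tx":0,"ty":0.4,"tz":0,"hand":-1},{"wx":0,"wy":0,"wz":0,"tx":0,"ty":0.4,"tz":0,"hand":-1}]'
```

```text
time_s: 12.12
eef_pos: [0.588, 0.2002, 0.0583]
eef_rot: [0.0, 0.767, 0.641, 0.0]
wrist_force: [-2.3, 1.1, 1.4]
grip_width: 0.105
grip_force: 30.0
time_s: 12.53
eef_pos: [0.5921, 0.1995, 0.0583]
eef_rot: [0.001, 0.767, 0.641, 0.001]
wrist_force: [4.2, -0.5, -2.5]
grip_width: 0.109
grip_force: 30.0
```

```bash
python3 -m inch '[{"wx":0,"wy":0,"wz":0,"tx":0,"ty":0.1,"tz":0,"hand":-1},{"wx":0,"wy":0,"wz":0,"tx":0,"ty":0.2,"tz":0,"hand":-1},{"wx":0,"wy":0,"wz":0,"tx":0,"ty":0.2,"tz":0,"hand":-1},{"wx":0,"wy":0,"wz":0,"tx":0,"ty":0.2,"tz":0,"hand":-1},{"wx":0,"wy":0,"wz":0,"tx":0,"ty":0.2,"tz":0,"hand":-1}]'
python3 - <<'E'
from h import *
for c in("side","top"):
    optics.grab_frame(c);print(c,[(r["at"],round(r["score"],2),atz(c,r["at"],.064).round(4)) for r in pinpoint("pin_top",c)[:2]])
go(np.array([.547,.2067,.059])+.048*AX)
E
```

```text
time_s: 12.95
eef_pos: [0.5929, 0.1993, 0.0583]
eef_rot: [0.0, 0.767, 0.641, 0.0]
wrist_force: [0.3, 1.1, -0.8]
grip_width: 0.108
grip_force: 30.0
side [([204.9, 147.9], 0.52, array([0.4728, 0.2226, 0.064 ]))]
top [([142.2, 212.6], 0.41, array([0.4839, 0.2199, 0.064 ]))]
t 13.15 pos [0.5928 0.1993 0.0583] shift cm [-0.05  0.16 -0.07] wz -0.07 tilt [ 0. -0. -1.] F [ 0.5  0.  -2.2] grip 0.11351632239967671 q6 0.48
```

```bash
python3 -m inch '[{"wx":0,"wy":0,"wz":0,"tx":0,"ty":0.1,"tz":0,"hand":-1},{"wx":0,"wy":0,"wz":0,"tx":0,"ty":0.2,"tz":0,"hand":-1},{"wx":0,"wy":0,"wz":0,"tx":0,"ty":0.2,"tz":0,"hand":-1},{"wx":0,"wy":0,"wz":0,"tx":0,"ty":0.2,"tz":0,"hand":-1},{"wx":0,"wy":0,"wz":0,"tx":0,"ty":0.2,"tz":0,"hand":-1}]'
python3 - <<'E'
from h import *
im0=cv2.imread("pics/side0.png")[:,:,::-1]
def brass(im,r=(140,162),c=(170,225)):
    a=im[r[0]:r[1],c[0]:c[1]].astype(int);m=(a[...,0]-a[...,2])>35;ys,xs=np.nonzero(m);print(m.sum(),xs.mean()+c[0] if m.any() else None,ys.min()+r[0] if m.any() else None,ys.max()+r[0] if m.any() else None)
brass(im0);brass(optics.grab_frame("side"))
go(np.array([.547,.2067,.059])+.048*AX)
E
```

```text
time_s: 13.57
eef_pos: [0.5946, 0.199, 0.0583]
eef_rot: [-0.0, 0.767, 0.641, -0.0]
wrist_force: [-1.8, 1.6, -0.4]
grip_width: 0.109
grip_force: 30.0
19 185.10526315789474 149 152
21 207.0 148 152
t 13.62 pos [0.5946 0.199  0.0583] shift cm [-0.05 -0.02 -0.07] wz -0.07 tilt [-0. -0. -1.] F [-1.9  0.9 -0.5] grip 0.10769769128277837 q6 0.48
```

The brass button is visible again at (207, 150), full size and 22 px (about 50 mm) from where it started, so it has popped up. Next I'll release and retreat.

```bash
python3 -m inch '[{"wx":0,"wy":0,"wz":0,"tx":0,"ty":0,"tz":0,"hand":0.2},{"wx":0,"wy":0,"wz":0,"tx":0,"ty":0,"tz":0,"hand":0.2},{"wx":0,"wy":0,"wz":0,"tx":0,"ty":0,"tz":0,"hand":0.2},{"wx":0,"wy":0,"wz":0,"tx":0,"ty":0,"tz":0,"hand":0.2},{"wx":0,"wy":0,"wz":0,"tx":0,"ty":0,"tz":0,"hand":0.2}]'
python3 -m inch '[{"wx":0,"wy":0,"wz":0,"tx":0,"ty":0,"tz":-2,"hand":0.2},{"wx":0,"wy":0,"wz":0,"tx":0,"ty":0,"tz":-5,"hand":0.2},{"wx":0,"wy":0,"wz":0,"tx":0,"ty":0,"tz":-8,"hand":0.2},{"wx":0,"wy":0,"wz":0,"tx":0,"ty":0,"tz":-10,"hand":0.2},{"wx":0,"wy":0,"wz":0,"tx":0,"ty":0,"tz":-10,"hand":0.2}]'
python3 - <<'E'
from h import *
im=optics.grab_frame("side");a=im[140:162,170:225].astype(int);m=(a[...,0]-a[...,2])>35;ys,xs=np.nonzero(m);print(m.sum(),xs.mean()+170,ys.min()+140,ys.max()+140)
print([(r["at"],r["score"]) for r in pinpoint("plate_grip","side")[:1]],[(r["at"],r["score"]) for r in pinpoint("pin_top","side")[:1]])
go([.59,.2,.16])
E
```

```text
time_s: 14.03
eef_pos: [0.5951, 0.1988, 0.0584]
eef_rot: [0.0, 0.767, 0.641, 0.0]
wrist_force: [0.5, -0.1, -0.0]
grip_width: 0.438
grip_force: 0.0
time_s: 14.45
eef_pos: [0.5979, 0.1998, 0.1638]
eef_rot: [0.002, 0.767, 0.641, 0.005]
wrist_force: [0.3, 0.4, 0.4]
grip_width: 0.598
grip_force: 0.0
21 207.0 148 152
[([261.4, 136.4], 0.74)] [([204.7, 149.2], 0.36)]
t 14.60 pos [0.5943 0.1987 0.1576] shift cm [ 0.05 -0.45 -0.24] wz -0.07 tilt [-0.001 -0.001 -1.   ] F [ 0.3  0.2 -0.3] grip 0.6023890889215696 q6 0.48
```

```bash
python3 -c "
from workcell import ticket
print(ticket.job_done())"
```

```text
the job is handed in; nothing more can be done
None
```

Job handed in: I pressed the button until the tube slipped off its hole, drew it out about 48 mm until the button popped up in the next hole, and left the gripper clear; no verdict came back.

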